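# Strap a chair-stretcher blank into the drilling cradle

## Robot

A 6-joint arm with a two-finger parallel gripper is mounted at the origin on the work surface. World frame = base frame: x ahead of the robot, y to its left, z up, the work surface at z = 0. Lengths are in mm, angles in rad, forces in N, time in s.
With the tool pointing down it reaches from about 350 to 975 mm from the base axis. Payload 7.1 kg.
Tool frame: the origin (TCP) lies at the very end of the fingers, on their centre line; the grasp point (between the pads) lies tcp_to_grasp behind it (tcp_to_grasp is the distance from the TCP to the grasp point, in mm); z points along the fingers, x is the direction in which the jaws open and shut, and the axes are right-handed (so a half turn about z gives the same grasp; the last joint's range is limited). The gripper opens to 88 mm and grips with 3 to 60 N. Pads are 20 mm wide; open, the fingers measure 115 mm over their backs; the gripper's body (75 mm by 178 mm) begins 61 mm behind the grasp point.
Start: joints at [-1.296, 0.423, 1.63, -0, 1.089, -0.019], TCP at [181.013, -598.197, 222.675] pointing down, gripper open.
Joint ranges: [-3, 3], [-0.9, 2.11], [0.09, 2.58], [-1.31, 4.45], [0.11, 2.69], [-2.54, 2.54]. Speed limits (rad/s): [2.39, 2.39, 3.01, 3.14, 3.14, 3.14].

## Interface

Orientations are given as a rotation vector (axis times angle).
In Python, from workcell import get_obs, get_image, close_job, recognise, mark_of, tcp_to_grasp gives the robot as it stands. The module is installed in compiled form; this text tells all that it offers.
- The arm moves only by the tool move_arm, never from a script. Its argument "motion" is a list of rows, each a list of 7 numbers: the shift along the world's x, y, z in mm, then the turn, a rotation vector about the world's x, y, z in rad, then the finger opening in mm, from 0 to 87.8. A call has 1 to 5 rows; each row is the pose to reach, as a shift and turn from the pose commanded when the call began; what a row does not reach only later rows make up. A row lasts 1/12 s, in which the tool goes at most 41.7 mm and 7.16 degrees, less where a joint would pass 70% of its speed; a pose out of reach is approached as far as the arm can. A call with a gripper value outside its range is refused whole. The fingers move at their own pace and stop on an object; the grip force is fixed at half the most. Time passes only in rows, so rows that repeat a pose let the fingers close. It gives the time, the measured TCP pose, the force and the opening at its end, in the units of the state.
- get_obs(): the state, without advancing time (a new reading comes with each control period).
- get_image(name): name is "scene" or "top" or "wrist"; returns a dict with "color" (384x512x3 uint8, red, green, blue), "mtx" (3x3 intrinsics, pixels), "k1" (the pictures are not rectified: a ray, as slopes to the right and down, at radius r is drawn at 1 + k1 r^2 times it, then the intrinsics apply), "camera_from_world" (4x4, takes a point from world to camera coordinates). Camera axes: x right, y up, looking along -z (the intrinsics and any distortion apply to the point x, -y, -z); pixel columns grow to the right and rows downward; lengths in mm; the calibration is good to about 2 mm. A picture is of the moment at which its call begins. There is no depth.
- close_job(): hands the job in, once; it reports no verdict.
Trained networks look in a picture, given as the dict that the camera call returned (one of the last four; its "shot" number tells which), for a name from the list of things; names that differ only in an ending like _2 or _b are one class to them, and where a whole thing is asked for, a point or a joint stands for the part that bears it (a point fixed in the world has none). Each returns a list of dicts, best first, with "p" (0 to 1); they miss things now and then, are a little off and sometimes report something else, mostly with a low value. They report only what shows in the picture. A call takes as long as a camera call. They do not tell look-alikes from the thing itself.
- recognise(picture, label): "bbox" ([centre column, centre row, width, height] in pixels, round what is visible of it).
- mark_of(picture, label): "location" ([row, column] in pixels: a listed point, or the origin of a listed thing).
The state is a dict: "t": time; "qpos": joint angles; "qvel": joint speeds; "joint_torque": joint torques, N m; "ee_pos": TCP position; "orientation": TCP orientation; "ft_force": force on the tool from outside, world axes, zero at the start; "moment": the same for the moment, N m; "width": finger opening in mm.
Only numpy, scipy, OpenCV 4.12 (cv2) and the standard library are available. Lean on these libraries where they do the work, as an engineer would, in place of code of your own. Each camera call takes 0.05 s, during which the arm holds its last target. There are 200 camera calls.

## Task

Lay the carved chair-stretcher blank in the drilling cradle: broad end in the wide saddle, slim end in the narrow one, flat on the saddle floors and with its waist midway between them; swing back any strap that hangs in the way first. Then press both hinged straps down over it until each snaps fully shut under its spring tongue. Leave the other woodware on the bench where it is.

Things in the scene. Friction and masses are not known exactly. Their poses are not given: they have to be found in the camera images.
- cradle: wooden drilling cradle fixed to the bench: base 150 (x) x 200 (y) x 16 mm. Origin: centre of the base's underside; x runs across the blank's bed towards the strap hinges (at x = 48 mm, 69 mm up, between steel cheeks 79 mm high and 42 mm over both in y), y runs from the narrow saddle (y = -65) to the wide one (y = +65), z up. Between the saddles there is only the base
- saddle_wide (a point): middle of the wide saddle's floor, 30 mm above the bench; axes as the cradle's. The saddle is a U open at the top, 52 mm wide inside (x), 30 mm long (y), its side walls 10 mm thick, up to 52 mm above the bench
- saddle_narrow (a point): middle of the narrow saddle's floor, 30 mm above the bench; axes as the cradle's. As the wide saddle, but 34 mm wide inside
- tongue_wide (a point): top of the 10 mm round steel bead on the wide saddle's upright spring tongue, 81 mm above the bench, at x = -58 mm in the cradle's frame; the bead is 34 mm long in y and gives way towards -x
- tongue_narrow (a point): the same for the narrow saddle's spring tongue
- strap_wide (a joint): strap over the wide saddle, rad: 0 = shut (level), grows as it swings up and back, 1.57 upright, stop 1.9. Stiff hinge (0.12 N m): it stays where left. Starts at 0.75 to 1.75; below 1.4 it blocks the saddle from above. Near 0.15 its catch bar meets the tongue's bead; 10 to 13 N down on the pad point takes it past, then it snaps to 0 and is held, 2 mm above the seated blank
- strap_narrow (a joint): strap over the narrow saddle, rad: 0 = shut (level), grows as it swings up and back, 1.57 upright, stop 1.9. Stiff hinge (0.12 N m): it stays where left. Starts at 0.75 to 1.75; below 1.4 it blocks the saddle from above. Near 0.15 its catch bar meets the tongue's bead; 10 to 13 N down on the pad point takes it past, then it snaps to 0 and is held, 2 mm above the seated blank
- strap_wide_hinge (a point): point on the hinge axis (parallel to the cradle's y), at the middle of the wide saddle's strap. The strap is a dark wooden bar 24 mm wide (in y), 10 mm thick, reaching 97 mm from the axis, its middle plane passing through the axis, with a steel catch bar (10 mm round, 34 mm long in y) across its free end, centred 100 mm from the axis
- strap_narrow_hinge (a point): the same for the strap of the narrow saddle (same size)
- strap_wide_pad (a point): point to press: on the wide saddle's strap, upper face, 80 mm from the hinge axis, mid width (74 mm above the bench when shut); its frame turns with the strap: z out of the upper face, x from the free end to the hinge
- strap_narrow_pad (a point): the same for the strap of the narrow saddle
- blank: loose light-wood stretcher blank, 190 mm long, about 0.15 kg, lying flat. Origin: middle of the underside; x along it towards the broad end, z up. Broad end: x 35 to 95 mm, 46 mm wide, 32 mm high. Slim end: x -95 to -35, 28 mm wide, 32 mm high. Waist between: 24 mm wide (29 at two beads at x = -27 and 27), from 3 to 29 mm high. It can be gripped across the waist (the fingers then move between the saddles)
- blank_wide (a point): underside of the broad end, 65 mm from the blank's origin; belongs on saddle_wide
- blank_narrow (a point): underside of the slim end, 65 mm from the blank's origin; belongs on saddle_narrow
- candlestick: bystander: turned wooden candlestick, 56 mm diameter foot, 120 mm high, standing between the two working places; origin: middle of its underside
- bowl: bystander: dark wooden bowl, 110 mm across, 45 mm high; origin: middle of its underside
- casket: bystander: closed wooden casket 86 x 116 x 66 mm; origin: middle of its underside
- spoon: bystander: wooden spoon 170 mm long, 14 mm high, handle 14 mm and bowl end (+x) 48 mm wide; lies beside the blank, roughly parallel to it, on the blank's +y side, its middle line 60 to 75 mm from the blank's; origin: middle of its underside
Mind the look-alikes: they are no part of the job. Of the things that look like the blank, take the one that is farthest to the robot's right at the start.

How it is judged (in metres and radians):
On the way:
1. the blank lies in both saddles the right way round, the straps not yet shut over it (horizontal distance between blank_wide and saddle_wide below 0.014 m and horizontal distance between blank_narrow and saddle_narrow below 0.014 m and z of blank_wide in the frame of saddle_wide below 0.005 m and z of blank_narrow in the frame of saddle_narrow below 0.005 m and value of joint each of strap_wide, strap_narrow above 0.2 rad), for 0.2 s.
At the end, for the whole second after the job is handed in: both straps shut (within 0.035 rad of level, held by their tongues) over the blank, which rests in the saddles: each end's mark within 14 mm of its own saddle's middle in plan and no more than 5 mm above its floor, at rest (horizontal distance between blank_wide and saddle_wide below 0.014 m and horizontal distance between blank_narrow and saddle_narrow below 0.014 m and z of blank_wide in the frame of saddle_wide below 0.005 m and z of blank_narrow in the frame of saddle_narrow below 0.005 m and value of joint each of strap_wide, strap_narrow below 0.035 rad and linear speed of blank below 0.02 m/s); the robot touches nothing.
It fails at once if the candlestick is pushed more than 30 mm or tipped over (distance of candlestick from where it was at the start of the episode above 0.03 m or angle between candlestick's own z axis and vertical above 0.5 rad).
It fails at once if the bowl is pushed more than 30 mm or tipped over (distance of bowl from where it was at the start of the episode above 0.03 m or angle between bowl's own z axis and vertical above 0.5 rad).
It fails at once if the casket is pushed more than 30 mm or tipped over (distance of casket from where it was at the start of the episode above 0.03 m or angle between casket's own z axis and vertical above 0.5 rad).
It fails at once if the spoon is pushed more than 30 mm or tipped over (distance of spoon from where it was at the start of the episode above 0.03 m or angle between spoon's own z axis and vertical above 0.5 rad).
It also fails if it takes over 72 s, if anything falls off the work surface, if the arm or the gripper's body presses on something with over 40 N, if the wrist force passes 120 N, or if a joint passes its speed limit or range.

## Working session

There is one attempt and no reset: what is moved stays moved. The work goes in short steps, Python scripts to look and compute and a tool call to move; the robot and the scene stay as the last step left them, time stands still between calls to the robot, and variables do not carry over. Pictures are saved under pics/ and viewed, about 8 in all and at most 12, crops included, and the job is handed in when it is done.

Besides the shell and the picture viewer there is one more tool, called after ">>>" by a JSON object that holds its "api" and its "payload", one argument or row to a line. move_arm: Moves the arm, as the interface text tells. Its arguments: {"type":"object","properties":{"motion":{"type":"array"}},"required":["motion"]}

```bash
mkdir -p pics
cat > h.py <<'E'
import numpy as np, cv2
from workcell import *
def save(p,n,box=None,f=1):
    c=p["color"][:,:,::-1]
    if box: c=c[box[1]:box[3],box[0]:box[2]]
    cv2.imwrite(f"pics/{n}.png",cv2.resize(c,None,fx=f,fy=f,interpolation=cv2.INTER_CUBIC))
def ray(p,px):  # px col,row
    s=cv2.undistortPoints(np.array([[px]],float),p["mtx"],np.array([p["k1"],0,0,0.]))[0,0]
    T=p["camera_from_world"];R=T[:3,:3]
    return -R.T@T[:3,3], R.T@np.array([s[0],-s[1],-1])
def onz(p,px,z):
    o,d=ray(p,px); return o+d*(z-o[2])/d[2]
def proj(p,X):
    c=p["camera_from_world"]@np.append(X,1); s=np.array([c[0],-c[1]])/-c[2]
    s=s*(1+p["k1"]*s@s); return (p["mtx"]@np.append(s,1))[:2]
def tri(obs):  # [(p,px)]
    A=0;b=0
    for p,px in obs:
        o,d=ray(p,px);d=d/np.linalg.norm(d);M=np.eye(3)-np.outer(d,d);A=A+M;b=b+M@o
    return np.linalg.solve(A,b)
E
python3 - <<'E'
from h import *
print(tcp_to_grasp, get_obs()["orientation"])
P={n:get_image(n) for n in("scene","top")}
for n,p in P.items():
    save(p,n+"0",f=1.5)
    print(n,p["k1"],np.round(-p["camera_from_world"][:3,:3].T@p["camera_from_world"][:3,3]))
    for l in "cradle saddle_wide saddle_narrow tongue_wide tongue_narrow strap_wide_hinge strap_narrow_hinge strap_wide_pad strap_narrow_pad blank blank_wide blank_narrow candlestick bowl casket spoon".split():
        z=dict(saddle_wide=30,saddle_narrow=30,tongue_wide=81,tongue_narrow=81,strap_wide_hinge=69,strap_narrow_hinge=69).get(l,0)
        print(l,[(round(m["p"],2),np.round(m["location"][::-1]).tolist(),np.round(onz(p,m["location"][::-1],z))[:2].tolist()) for m in mark_of(p,l)[:4]])
E
```

```text
18.700000000000003 [-2.52196165e+00  1.87179303e+00  1.89606140e-03]
scene -0.13294988991363138 [1375.  348.  832.]
cradle [(0.82, [182.0, 182.0], [548.0, -246.0])]
saddle_wide [(0.85, [198.0, 178.0], [540.0, -186.0])]
saddle_narrow [(0.84, [165.0, 174.0], [564.0, -300.0])]
tongue_wide [(0.71, [208.0, 155.0], [474.0, -180.0])]
tongue_narrow [(0.7, [171.0, 149.0], [493.0, -311.0])]
strap_wide_hinge [(0.57, [191.0, 177.0], [584.0, -182.0])]
strap_narrow_hinge [(0.75, [155.0, 169.0], [595.0, -309.0]), (0.64, [255.0, 191.0], [564.0, 28.0]), (0.39, [174.0, 152.0], [489.0, -305.0])]
strap_wide_pad [(0.51, [191.0, 156.0], [408.0, -290.0]), (0.49, [252.0, 259.0], [756.0, 98.0]), (0.32, [323.0, 204.0], [460.0, 221.0])]
strap_narrow_pad [(0.81, [154.0, 148.0], [419.0, -446.0]), (0.5, [346.0, 214.0], [479.0, 299.0])]
blank [(0.76, [361.0, 262.0], [646.0, 380.0]), (0.74, [332.0, 219.0], [517.0, 263.0])]
blank_wide [(0.81, [340.0, 268.0], [690.0, 330.0]), (0.78, [345.0, 214.0], [479.0, 295.0])]
blank_narrow [(0.77, [381.0, 261.0], [622.0, 434.0]), (0.58, [309.0, 226.0], [573.0, 208.0]), (0.19, [1
[... 659 characters left out ...]
 (0.18, [162.0, 230.0], [482.0, 289.0])]
strap_wide_pad [(0.68, [162.0, 231.0], [480.0, 307.0]), (0.6, [321.0, 195.0], [607.0, -195.0])]
strap_narrow_pad [(0.47, [368.0, 190.0], [627.0, -343.0])]
blank [(0.79, [140.0, 177.0], [652.0, 388.0])]
blank_wide [(0.81, [163.0, 230.0], [483.0, 303.0]), (0.7, [155.0, 165.0], [691.0, 341.0]), (0.18, [232.0, 145.0], [763.0, 94.0])]
blank_narrow [(0.79, [125.0, 186.0], [619.0, 434.0]), (0.69, [192.0, 201.0], [578.0, 214.0]), (0.32, [366.0, 192.0], [621.0, -340.0])]
candlestick [(0.52, [261.0, 234.0], [480.0, -6.0])]
bowl [(0.72, [228.0, 144.0], [767.0, 106.0])]
casket [(0.73, [285.0, 141.0], [782.0, -77.0])]
spoon [(0.83, [190.0, 233.0], [475.0, 217.0])]
```

View pics/top0.png

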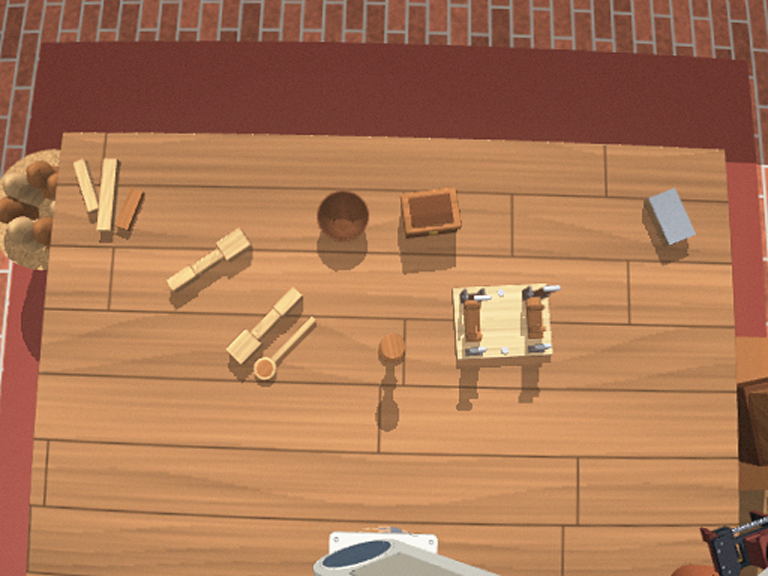

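View pics/scene0.png

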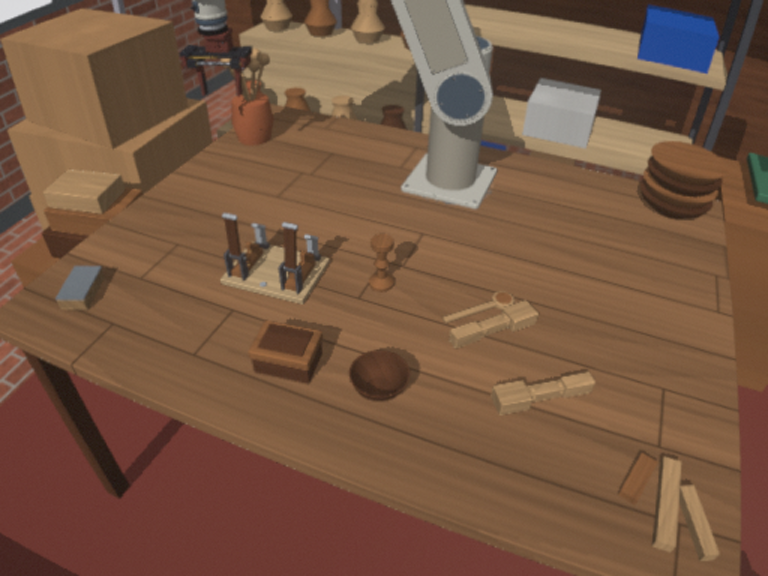

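The pictures show two blank-like pieces. A is at top px (177,217), world about (530,258). B is at top px (139,173), world about (652,388). A has the smaller y, so it is farther to the robot's right, and the spoon lies on its +y side, so A fits the description. The straps look near upright. I'll measure their angles and enlarge A to confirm.

Run:
```python
from h import *
P={n:get_image(n) for n in("scene","top")}
save(P["top"],"A1",(100,140,230,260),5)
a=tri([(P["scene"],(193,152)),(P["top"],(318,198))]);b=tri([(P["scene"],(153,145)),(P["top"],(363,193))])
print(np.round(a),np.round(b))
for n,p in P.items():
  for l in("saddle_wide","saddle_narrow"): pass
  for l in("strap_wide","strap_narrow","tongue_narrow"): print(n,l,[(round(r["p"],2),np.round(r["bbox"]).tolist()) for r in recognise(p,l)[:3]])
```

```text
[ 578. -164.  166.] [ 597. -291.  167.]
scene strap_wide [(0.59, [193.0, 167.0, 11.0, 36.0])]
scene strap_narrow []
scene tongue_narrow [(0.7, [184.0, 172.0, 72.0, 60.0])]
top strap_wide [(0.65, [320.0, 199.0, 14.0, 4.0])]
top strap_narrow [(0.57, [364.0, 194.0, 13.0, 11.0]), (0.33, [191.0, 233.0, 42.0, 41.0])]
top tongue_narrow [(0.87, [336.0, 215.0, 72.0, 56.0]), (0.44, [178.0, 219.0, 46.0, 46.0])]
```

>>> {"api": "move_arm", "payload": {
  "motion": [
    [90,110,40,0,0,0.43,60],
    [90,110,40,0,0,0.43,60],
    [90,110,40,0,0,0.43,60],
    [90,110,40,0,0,0.43,60],
    [90,110,40,0,0,0.43,60]
  ]
}}

```text
t: 2.52
ee_pos: [273.5, -485.8, 264.3]
orientation: [2.868, -1.282, 0.003]
ft_force: [-0.6, -0.3, -0.7]
width: 61.2
```

>>> {"api": "move_arm", "payload": {
  "motion": [
    [90,110,40,0,0,0.43,60],
    [90,110,40,0,0,0.43,60],
    [90,110,40,0,0,0.43,60],
    [90,110,40,0,0,0.43,60],
    [90,110,40,0,0,0.43,60]
  ]
}}

```text
t: 2.93
ee_pos: [363.3, -376.6, 304.1]
orientation: [3.074, -0.643, 0.004]
ft_force: [0.1, -0.6, 0.7]
width: 60.1
```

>>> {"api": "move_arm", "payload": {
  "motion": [
    [90,110,40,0,0,0.42,60],
    [90,110,40,0,0,0.42,60],
    [90,110,40,0,0,0.42,60],
    [90,110,40,0,0,0.42,60],
    [90,110,40,0,0,0.42,60]
  ]
}}

```text
t: 3.35
ee_pos: [453.3, -267.2, 343.7]
orientation: [3.141, 0.009, 0.004]
ft_force: [0.4, -0.2, 0.5]
width: 60.2
```

View pics/A1.png

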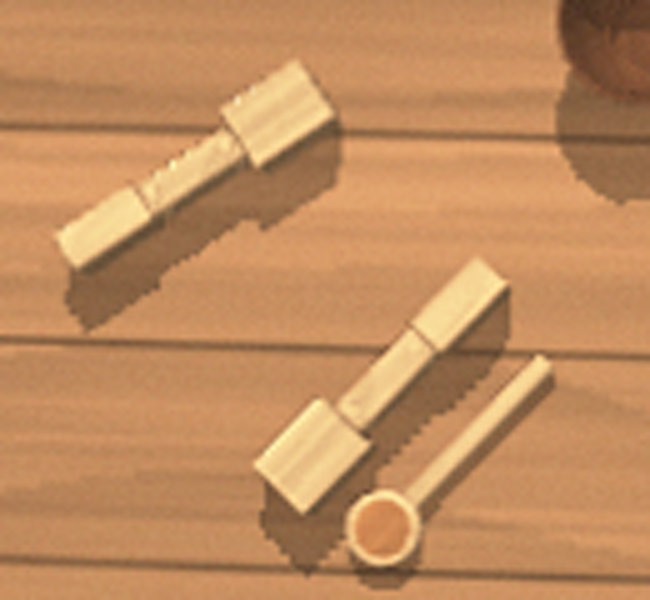

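The crop shows A at lower right with the spoon beside it on its +y side, and B at upper left. A is confirmed. The wide strap may be just under 1.4, so I'll look with the wrist camera.

Run:
```python
from h import *
p=get_image("wrist"); save(p,"w1",f=1.5)
print(np.round(-p["camera_from_world"][:3,:3].T@p["camera_from_world"][:3,3]),np.round(-p["camera_from_world"][2,:3],2))
for l in "saddle_wide saddle_narrow tongue_wide tongue_narrow strap_wide_hinge strap_narrow_hinge cradle".split():
        z=dict(saddle_wide=30,saddle_narrow=30,tongue_wide=81,tongue_narrow=81,strap_wide_hinge=69,strap_narrow_hinge=69).get(l,0)
        print(l,[(round(m["p"],2),np.round(m["location"][::-1]).tolist(),np.round(onz(p,m["location"][::-1],z))[:2].tolist()) for m in mark_of(p,l)[:3]])
```

```text
[ 453. -199.  506.] [ 0.   -0.25 -0.97]
saddle_wide [(0.97, [309.0, 102.0], [542.0, -172.0]), (0.38, [361.0, 91.0], [626.0, -155.0])]
saddle_narrow [(0.82, [311.0, 178.0], [552.0, -302.0])]
tongue_wide [(0.92, [274.0, 105.0], [481.0, -179.0]), (0.38, [346.0, 99.0], [587.0, -171.0])]
tongue_narrow [(0.63, [281.0, 186.0], [495.0, -304.0]), (0.61, [447.0, 50.0], [725.0, -104.0])]
strap_wide_hinge [(0.77, [346.0, 97.0], [590.0, -167.0])]
strap_narrow_hinge [(0.69, [343.0, 180.0], [596.0, -296.0])]
cradle [(0.6, [304.0, 140.0], [543.0, -237.0])]
```

View pics/w1.png

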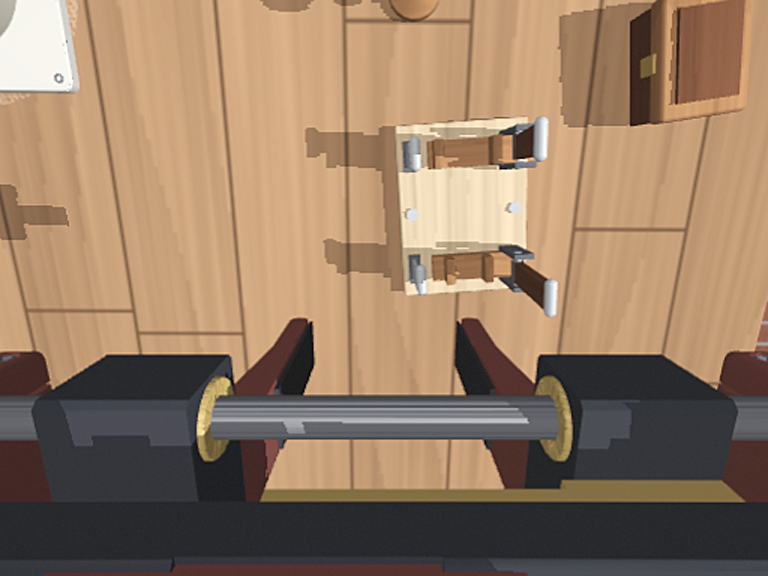

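The wrist picture shows the cradle base with corners at view px (396,127), (528,117), (404,296) and (530,290). Both straps stand up, with catch-bar centres at (541,138) for the wide one and (551,298) for the narrow one. Next I'll fit the cradle pose and strap angles.

Run:
```python
from h import *
from scipy.optimize import least_squares
p=get_image("wrist");S=get_image("scene");T=get_image("top")
c=[((396,127),(-75,100,16)),((528,117),(75,100,16)),((404,296),(-75,-100,16))]
obs=[(p,np.array(u)/1.5,X,1) for u,X in c]
ref=dict(saddle_wide=(0,65,30),saddle_narrow=(0,-65,30),tongue_wide=(-58,65,81),tongue_narrow=(-58,-65,81),strap_wide_hinge=(48,65,69),strap_narrow_hinge=(48,-65,69))
for q in(p,S,T):
  for l,X in ref.items():
    for m in mark_of(q,l)[:1]:
      if m["p"]>.5: obs.append((q,m["location"][::-1],X,.5 if q is p else .3))
cd=[(p,(541/1.5,138/1.5),0),(p,(551/1.5,298/1.5),1),(S,(193,152),0),(S,(153,145),1),(T,(318,198),0),(T,(363,193),1)]
def W(v,X):
  s,k=np.sin(v[2]),np.cos(v[2]);return np.array([v[0]+k*X[0]-s*X[1],v[1]+s*X[0]+k*X[1],X[2]])
def f(v):
  r=[w*(proj(q,W(v,X))-u) for q,u,X,w in obs]
  for q,u,i in cd: a=v[3+i]; r.append(.5*(proj(q,W(v,(48-100*np.cos(a),65-130*i,69+100*np.sin(a))))-u))
  return np.concatenate(r)
r=least_squares(f,[548,-238,0.05,1.4,1.5],loss="soft_l1");print(r.x.round(3));print(r.fun.reshape(-1,2).round(1).tolist())
```

```text
[ 5.45193e+02 -2.38413e+02  7.30000e-02  1.41700e+00  1.52400e+00]
[[-0.1, -1.1], [1.5, -1.5], [1.7, 0.1], [-0.3, -0.1], [0.4, 0.3], [-0.0, 0.0], [-0.9, 0.2], [-1.5, 0.6], [-0.4, 0.8], [0.2, 0.6], [0.7, 0.6], [-0.0, 0.0], [-0.7, -0.9], [-1.8, -0.2], [0.6, -0.2], [1.0, 0.8], [0.8, 0.6], [0.6, 0.8], [0.0, 0.6], [-0.3, 1.1], [0.4, 0.1], [0.2, -0.2], [0.1, -0.9], [0.2, -0.7], [2.2, 0.6], [2.9, 0.1]]
```

The straps fit at 1.42 (wide) and 1.52 (narrow). The wide one is only just clear, so I'll nudge it back with the closed fingers.

>>> {"api": "move_arm", "payload": {
  "motion": [
    [87,94,-80,0,0,0.067,0],
    [87,94,-80,0,0,0.067,0],
    [87,94,-80,0,0,0.067,0],
    [87,94,-80,0,0,0.067,0],
    [87,94,-80,0,0,0.067,0]
  ]
}}

```text
t: 5.22
ee_pos: [538.7, -171.0, 259.4]
orientation: [-3.137, -0.115, 0.006]
ft_force: [-1.5, -0.3, -0.3]
width: 30.3
```

>>> {"api": "move_arm", "payload": {
  "motion": [
    [0,0,-110,0,0,0,0],
    [0,0,-110,0,0,0,0],
    [0,0,-110,0,0,0,0],
    [0,0,-110,0,0,0,0],
    [0,0,-110,0,0,0,0]
  ]
}}

```text
t: 5.63
ee_pos: [537.3, -174.5, 152.3]
orientation: [-3.139, -0.109, 0.004]
ft_force: [-0.1, 0.6, 0.8]
width: 0.2
```

>>> {"api": "move_arm", "payload": {
  "motion": [
    [8,0,0,0,0,0,0],
    [16,1,0,0,0,0,0],
    [24,2,0,0,0,0,0],
    [32,2,0,0,0,0,0],
    [32,2,0,0,0,0,0]
  ]
}}

```text
t: 6.05
ee_pos: [572.5, -172.4, 154.0]
orientation: [3.139, 0.111, 0.005]
ft_force: [-0.6, -0.3, 1.0]
width: 0.5
```

>>> {"api": "move_arm", "payload": {
  "motion": [
    [-25,0,10,0,0,0,60],
    [-25,0,150,0,0,0,60],
    [-25,0,150,0,0,0,60],
    [-25,0,150,0,0,0,60],
    [-25,0,150,0,0,0,60]
  ]
}}

```text
t: 6.47
ee_pos: [547.5, -172.9, 309.4]
orientation: [3.136, 0.11, 0.013]
ft_force: [0.8, -0.5, -0.1]
width: 30.3
```

>>> {"api": "move_arm", "payload": {
  "motion": [
    [10,190,0,0,0,0.38,60],
    [10,190,0,0,0,0.38,60],
    [10,190,0,0,0,0.38,60],
    [10,190,0,0,0,0.38,60],
    [10,190,0,0,0,0.38,60]
  ]
}}

```text
t: 6.88
ee_pos: [555.0, 21.3, 303.3]
orientation: [-3.061, -0.704, -0.002]
ft_force: [0.6, -0.1, -0.3]
width: 59.4
```

>>> {"api": "move_arm", "payload": {
  "motion": [
    [18,200,-20,0,0,0.37,60],
    [18,200,-20,0,0,0.37,60],
    [18,200,-20,0,0,0.37,60],
    [18,200,-20,0,0,0.37,60],
    [18,200,-20,0,0,0.37,60]
  ]
}}

```text
t: 7.3
ee_pos: [572.9, 220.7, 282.9]
orientation: [-2.88, -1.254, -0.001]
ft_force: [0.7, -1.1, 0.1]
width: 60.3
```

```bash
cat > bl.py <<'E'
from h import *
p=get_image("wrist"); save(p,"w2",f=1.5)
o=get_obs();print(o["ee_pos"],o["orientation"])
for l in("blank","blank_wide","blank_narrow","spoon"):
  print(l,[(round(m["p"],2),np.round(m["location"][::-1]).tolist(),np.round(onz(p,m["location"][::-1],0))[:2].tolist()) for m in mark_of(p,l)[:3]])
E
python3 bl.py
```

```text
[573.09575356 225.65873325 282.15383231] [-2.87660443 -1.25592177 -0.0029385 ]
blank [(0.93, [370.0, 128.0], [658.0, 390.0]), (0.84, [252.0, 127.0], [529.0, 254.0])]
blank_wide [(0.87, [354.0, 164.0], [688.0, 336.0]), (0.75, [250.0, 82.0], [479.0, 298.0]), (0.38, [211.0, 340.0], [771.0, -84.0])]
blank_narrow [(0.82, [381.0, 87.0], [621.0, 440.0]), (0.74, [252.0, 166.0], [575.0, 211.0])]
spoon [(0.82, [212.0, 120.0], [478.0, 215.0]), (0.59, [214.0, 341.0], [778.0, -82.0])]
```

View pics/w2.png

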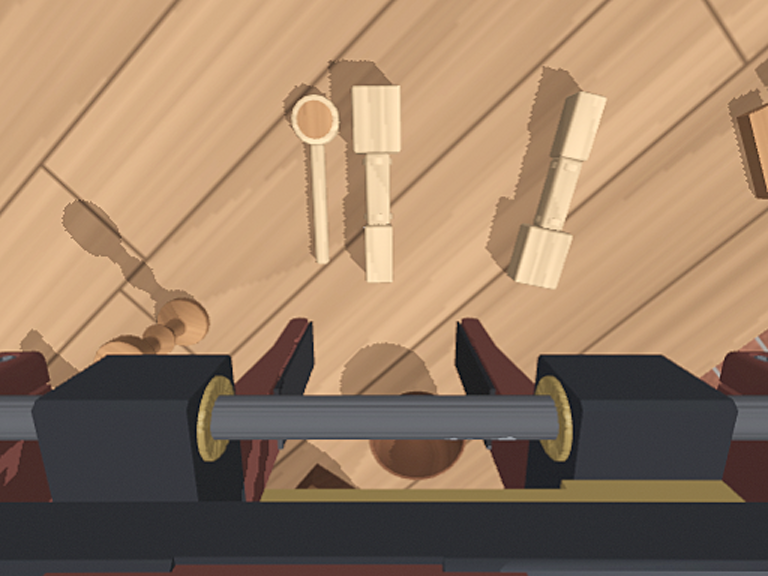

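The wrist picture shows blank A with its broad end at view px (376,85) to (376,152) and its slim end bottom at (379,282). The spoon is to its left at x≈318, and look-alike B is to the right at about (560,190). I'll take the axis from A's top-face end edges.

Run:
```python
from h import *
p=get_image("wrist")
a=onz(p,(376/1.5,85/1.5),32);b=onz(p,(379.5/1.5,281.5/1.5),32)
wl=[onz(p,(x/1.5,y/1.5),29) for x,y in((365.5,188),(389.5,188))]
d=a-b;print(a,b,(a+b)/2,np.linalg.norm(d),np.degrees(np.arctan2(d[1],d[0])),np.mean(wl,0),np.linalg.norm(wl[0]-wl[1]))
o=get_obs();v=o["orientation"];print(o["ee_pos"],2*np.degrees(np.arctan2(v[1],v[0])))
```

```text
[457.44348979 315.73456414  32.        ] [596.56789752 189.44554005  32.        ] [527.00569366 252.59005209  32.        ] 187.89496649214237 137.76866475235633 [526.08401129 252.915199    29.        ] 23.785416944259087
[572.97345229 217.03497148 282.85900555] 46.96354551487976
```

>>> {"api": "move_arm", "payload": {
  "motion": [
    [-46,36,-140,0,0,0.014,56],
    [-46,36,-140,0,0,0.014,56],
    [-46,36,-140,0,0,0.014,56],
    [-46,36,-140,0,0,0.014,56],
    [-46,36,-140,0,0,0.014,56]
  ]
}}

```text
t: 8.02
ee_pos: [522.6, 251.5, 138.0]
orientation: [-2.873, -1.271, 0.015]
ft_force: [0.2, -0.2, -1.3]
width: 56.2
```

>>> {"api": "move_arm", "payload": {
  "motion": [
    [0,0,-40,0,0,0,56],
    [0,0,-80,0,0,0,56],
    [0,0,-110,0,0,0,56],
    [0,0,-130,0,0,0,56],
    [0,0,-137,0,0,0,56]
  ]
}}

```text
t: 8.43
ee_pos: [527.3, 252.2, 4.4]
orientation: [2.873, 1.27, -0.003]
ft_force: [-0.1, -0.8, 0.3]
width: 56.1
```

>>> {"api": "move_arm", "payload": {
  "motion": [
    [0,0,0,0,0,0,56],
    [0,0,0,0,0,0,10],
    [0,0,0,0,0,0,10],
    [0,0,0,0,0,0,10],
    [0,0,0,0,0,0,10]
  ]
}}

```text
t: 8.85
ee_pos: [528.1, 254.2, 7.3]
orientation: [-2.872, -1.272, -0.004]
ft_force: [-0.1, -0.0, -0.2]
width: 32.7
```

>>> {"api": "move_arm", "payload": {
  "motion": [
    [0,0,0,0,0,0,10],
    [0,0,0,0,0,0,10],
    [0,0,10,0,0,0,10],
    [0,0,25,0,0,0,10],
    [0,0,50,0,0,0,10]
  ]
}}

```text
t: 9.27
ee_pos: [525.2, 253.0, 54.6]
orientation: [2.872, 1.273, -0.007]
ft_force: [0.8, 0.0, -1.7]
width: 23.9
```

The blank is gripped, with the opening at 24 mm. Next I'll carry it to the cradle.

>>> {"api": "move_arm", "payload": {
  "motion": [
    [0,0,174,0,0,0,10],
    [0,0,174,0,0,0,10],
    [0,0,174,0,0,0,10],
    [0,0,174,0,0,0,10],
    [0,0,174,0,0,0,10]
  ]
}}

```text
t: 9.68
ee_pos: [530.0, 255.3, 237.7]
orientation: [-2.872, -1.273, -0.017]
ft_force: [0.9, -0.0, -1.2]
width: 23.7
```

>>> {"api": "move_arm", "payload": {
  "motion": [
    [2,-30,0,0,0,-0.07,10],
    [3,-60,0,0,0,-0.13,10],
    [4,-95,0,0,0,-0.18,10],
    [6,-130,0,0,0,-0.22,10],
    [6,-164,0,0,0,-0.254,10]
  ]
}}

```text
t: 10.1
ee_pos: [532.3, 88.3, 229.4]
orientation: [-3.011, -0.896, 0.001]
ft_force: [0.4, -1.1, -1.5]
width: 23.8
```

>>> {"api": "move_arm", "payload": {
  "motion": [
    [2,-35,0,0,0,-0.07,10],
    [3,-70,0,0,0,-0.13,10],
    [4,-105,0,0,0,-0.18,10],
    [6,-140,0,0,0,-0.22,10],
    [6,-164,0,0,0,-0.254,10]
  ]
}}

```text
t: 10.52
ee_pos: [538.4, -76.7, 229.4]
orientation: [3.1, 0.505, -0.001]
ft_force: [0.5, -0.8, -1.8]
width: 23.9
```

>>> {"api": "move_arm", "payload": {
  "motion": [
    [2,-35,0,0,0,-0.07,10],
    [3,-70,0,0,0,-0.13,10],
    [4,-105,0,0,0,-0.18,10],
    [6,-140,0,0,0,-0.22,10],
    [6,-164,0,0,0,-0.253,10]
  ]
}}

```text
t: 10.93
ee_pos: [544.5, -240.8, 229.3]
orientation: [3.139, 0.11, -0.001]
ft_force: [0.2, -0.6, -2.0]
width: 23.5
```

>>> {"api": "move_arm", "payload": {
  "motion": [
    [0,0,0,0,0,0,10],
    [0,0,0,0,0,0,10],
    [0,0,0,0,0,0,10]
  ]
}}

```text
t: 11.18
ee_pos: [544.3, -237.5, 229.1]
orientation: [-3.138, -0.115, 0.002]
ft_force: [-0.1, -0.1, -2.0]
width: 24.0
```

Run:
```python
from h import *
p=get_image("wrist"); S=get_image("scene");T=get_image("top")
a=cv2.resize(S["color"][110:230,110:270],None,fx=3.4,fy=3.4,interpolation=cv2.INTER_CUBIC)
b=cv2.resize(p["color"],None,fx=1.0,fy=1.0)
c=np.zeros((384+a.shape[0],max(512,a.shape[1]),3),np.uint8);c[:384,:512]=b;c[384:,:a.shape[1]]=a
c=c[:792]
im=np.hstack([b,]);cv2.imwrite("pics/w3.png",cv2.resize(p["color"][:,:,::-1],None,fx=1.5,fy=1.5,interpolation=cv2.INTER_CUBIC))
o=get_obs();v=o["orientation"];print(o["ee_pos"],v,2*np.arctan2(v[1],v[0]))
for l in("saddle_wide","saddle_narrow","tongue_wide","tongue_narrow","strap_wide_hinge","strap_narrow_hinge"):
  z=30 if "sad" in l else 81 if "ton" in l else 69
  print(l,[(round(m["p"],2),np.round(m["location"][::-1]).tolist(),np.round(onz(p,m["location"][::-1],z))[:2].tolist()) for m in mark_of(p,l)[:2]])
```

```text
[ 544.89490144 -236.87935789  229.57853787] [-3.13900361e+00 -1.17308926e-01  7.33643550e-04] -6.208477295003406
saddle_wide []
saddle_narrow []
tongue_wide [(0.58, [201.0, 122.0], [478.0, -177.0])]
tongue_narrow [(0.61, [210.0, 230.0], [493.0, -305.0])]
strap_wide_hinge []
strap_narrow_hinge [(0.45, [295.0, 229.0], [598.0, -301.0])]
```

View pics/w3.png

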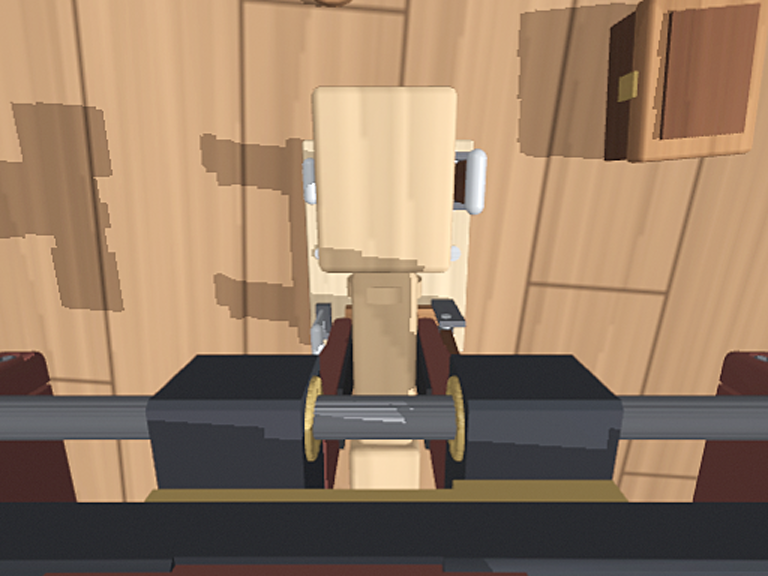

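The wrist picture shows the blank hanging straight between the fingers, with its broad end at columns 313–456 and shoulder at row 272, pointing at the wide saddle. The cradle base's far corners are at (303,140) and (473,141). I'll check both against the fit.

Run:
```python
from h import *
p=get_image("wrist");o=get_obs();v=o["orientation"];t=o["ee_pos"]
f=lambda x,y,z:onz(p,(x/1.5,y/1.5),z)
yaw=.073
def C(X,c=(545.2,-238.4)): d=X[:2]-c; s,k=np.sin(yaw),np.cos(yaw); return np.round([k*d[0]+s*d[1],-s*d[0]+k*d[1]],1)
zt=230-5.7+32
for n,q in(("shoulderL",(318,262)),("shoulderR",(452,272)),("farL",(315,88)),("farR",(455,88))):print(n,C(f(*q,zt)))
for n,q in(("cTL",(303,140)),("cTR",(473,141))):print(n,C(f(*q,16)))
for n,q in(("tongueN",(210*1.5,230*1.5)),("tongueW",(301.5,183)),):print(n,C(f(*q,81)))
print("tcp",C(t))
for n,X in(("edgeL",(-75,0,16)),("edgeR",(75,0,16)),("edgeR2",(75,90,16)),("TL",(-75,100,16)),("TR",(75,100,16))):
  s,k=np.sin(yaw),np.cos(yaw); print(n,proj(p,(545.2+k*X[0]-s*X[1],-238.4+s*X[0]+k*X[1],X[2]))*1.5)
```

```text
shoulderL [-22.5  41.3]
shoulderR [23.1 37.8]
farL [-21.1  95.6]
farR [21.7 95.5]
cTL [-70.6 100.7]
cTR [77.5 99.8]
tongueN [-56.6 -63.5]
tongueW [-61.   65.2]
tcp [-0.1  0.5]
edgeL [303.71421419 254.0663138 ]
edgeR [464.56095221 253.92670329]
edgeR2 [469.52860814 152.76446006]
TL [297.97364467 140.90787656]
TR [470.12158763 140.73097186]
```

>>> {"api": "move_arm", "payload": {
  "motion": [
    [2,0,-40,0,0,0,10],
    [2,0,-80,0,0,0,10],
    [2,0,-115,0,0,0,10],
    [2,0,-145,0,0,0,10],
    [2,0,-158,0,0,0,10]
  ]
}}

```text
t: 12.1
ee_pos: [544.7, -237.1, 67.8]
orientation: [-3.137, -0.115, 0.008]
ft_force: [-0.1, 0.5, -1.1]
width: 23.9
```

>>> {"api": "move_arm", "payload": {
  "motion": [
    [0,0,0,0,0,0,10],
    [0,0,0,0,0,0,10],
    [0,0,0,0,0,0,10]
  ]
}}

```text
t: 12.35
ee_pos: [548.4, -238.8, 73.5]
orientation: [3.138, 0.115, 0.004]
ft_force: [0.3, -0.8, -1.6]
width: 23.8
```

Run:
```python
from h import *
p=get_image("wrist"); save(p,"w4",f=1.5); o=get_obs();print(o["ee_pos"],o["orientation"],o["ft_force"])
cx,cy=545.2,-238.4;s,k=np.sin(.073),np.cos(.073)
for n,X in(("edgeL",(-75,0,16)),("edgeR",(75,0,16)),("TL",(-75,100,16)),("TR",(75,100,16)),("tw",(-58,65,81)),("tn",(-58,-65,81)),("cheekWtop",(48,65,79)),("sadWwallL",(-31,80,52)),("sadWwallR",(31,80,52)),("sadNL",(-22,-50,52)),("sadNR",(22,-50,52))):
  print(n,(proj(p,(cx+k*X[0]-s*X[1],cy+s*X[0]+k*X[1],X[2]))*1.5).round())
```

```text
[ 548.56314502 -238.89866442   73.82949907] [3.13781088 0.1146277  0.00514642] [ 0.113716    0.84153094 -1.5817216 ]
edgeL [245. 302.]
edgeR [512. 302.]
TL [227. 111.]
TR [527. 111.]
tw [218. 185.]
tn [248. 484.]
cheekWtop [504. 185.]
sadWwallL [304. 148.]
sadWwallR [449. 148.]
sadNL [335. 417.]
sadNR [421. 417.]
```

View pics/w4.png

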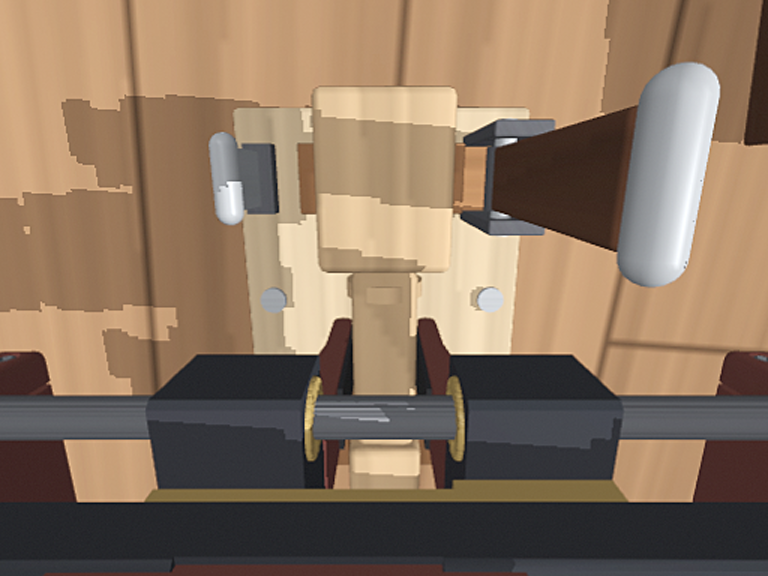

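The wrist picture shows the wide saddle's left wall outer face at x=299 and its tongue bead at 227. The base edges sit symmetrically about 382–384, with the blank centred at 384–385, so the blank is centred within about 1 mm and aligned. I'll add 1.5 mm in y and lower it.

>>> {"api": "move_arm", "payload": {
  "motion": [
    [0,1.5,-6,0,0,0,10],
    [0,1.5,-12,0,0,0,10],
    [0,1.5,-16,0,0,0,10],
    [0,1.5,-20,0,0,0,10],
    [0,1.5,-23,0,0,0,10]
  ]
}}

```text
t: 12.82
ee_pos: [546.8, -236.6, 48.2]
orientation: [-3.139, -0.115, 0.001]
ft_force: [0.3, -0.9, -1.6]
width: 23.7
```

>>> {"api": "move_arm", "payload": {
  "motion": [
    [0,0,-3,0,0,0,10],
    [0,0,-6,0,0,0,10],
    [0,0,-9,0,0,0,10],
    [0,0,-12,0,0,0,10],
    [0,0,-12,0,0,0,10]
  ]
}}

```text
t: 13.23
ee_pos: [547.0, -236.7, 36.6]
orientation: [-3.139, -0.115, 0.0]
ft_force: [-0.5, 0.4, -2.2]
width: 23.7
```

Run:
```python
from h import *
p=get_image("wrist"); save(p,"w5",f=1.5); o=get_obs();print(o["ee_pos"],o["orientation"],o["ft_force"],o["width"])
```

```text
[ 547.01024471 -236.70849689   36.52273391] [-3.13947598e+00 -1.14645988e-01  1.17092201e-04] [-0.38477738 -0.03962614 -2.04013069] 24.030248363534035
```

It went in without touching the walls. I'll release and rise.

>>> {"api": "move_arm", "payload": {
  "motion": [
    [0,0,-1,0,0,0,10],
    [0,0,-1,0,0,0,46],
    [0,0,-1,0,0,0,46],
    [0,0,-1,0,0,0,46],
    [0,0,-1,0,0,0,46]
  ]
}}

```text
t: 13.7
ee_pos: [547.1, -236.7, 35.6]
orientation: [3.139, 0.115, 0.0]
ft_force: [0.1, -0.2, 0.6]
width: 45.0
```

>>> {"api": "move_arm", "payload": {
  "motion": [
    [0,0,10,0,0,0,46],
    [0,0,40,0,0,0,46],
    [0,0,80,0,0,0,46],
    [0,0,120,0,0,0,46],
    [0,0,160,0,0,0,46]
  ]
}}

```text
t: 14.12
ee_pos: [546.6, -236.5, 197.8]
orientation: [-3.139, -0.115, 0.001]
ft_force: [0.0, 0.4, -0.2]
width: 46.1
```

>>> {"api": "move_arm", "payload": {
  "motion": [
    [-20,-40,60,0,0,0,0],
    [-20,-60,80,0,0,0,0],
    [-20,-60,80,0,0,0,0],
    [-20,-60,80,0,0,0,0],
    [-20,-60,80,0,0,0,0]
  ]
}}

```text
t: 14.53
ee_pos: [527.0, -297.0, 276.7]
orientation: [3.139, 0.112, 0.003]
ft_force: [0.6, -0.1, -0.0]
width: 16.1
```

Run:
```python
from h import *
p=get_image("wrist"); save(p,"w6",f=1.5); o=get_obs();print(o["ee_pos"],o["orientation"],o["ft_force"],o["width"])
c=(547,-236.7);s,k=np.sin(.073),np.cos(.073)
for l,z in(("blank",30),("blank_wide",30),("blank_narrow",30),("tongue_wide",81),("tongue_narrow",81),("strap_wide_hinge",69),("strap_narrow_hinge",69)):
  for m in mark_of(p,l)[:1]:
    d=onz(p,m["location"][::-1],z)[:2]-c;print(l,m["p"],m["location"][::-1],np.round([k*d[0]+s*d[1],-s*d[0]+k*d[1]],1))
```

```text
[ 526.44823406 -296.08137793  275.1596681 ] [-3.13875169e+00 -1.13713518e-01  9.17364871e-04] [ 0.24093221 -0.12447706 -0.01556066] 12.084320133473904
blank 0.84 [271.4, 123.0] [-1.4  2.8]
blank_wide 0.56 [273.2, 76.8] [ 0.4 65.7]
blank_narrow 0.89 [271.9, 168.8] [  0.1 -64.9]
tongue_wide 0.88 [224.7, 72.4] [-62.   63.9]
tongue_narrow 0.84 [233.7, 178.0] [-54.1 -67.9]
strap_wide_hinge 0.59 [312.1, 72.8] [47.1 64.9]
strap_narrow_hinge 0.98 [306.4, 175.4] [ 45.6 -67.2]
```

View pics/w6.png

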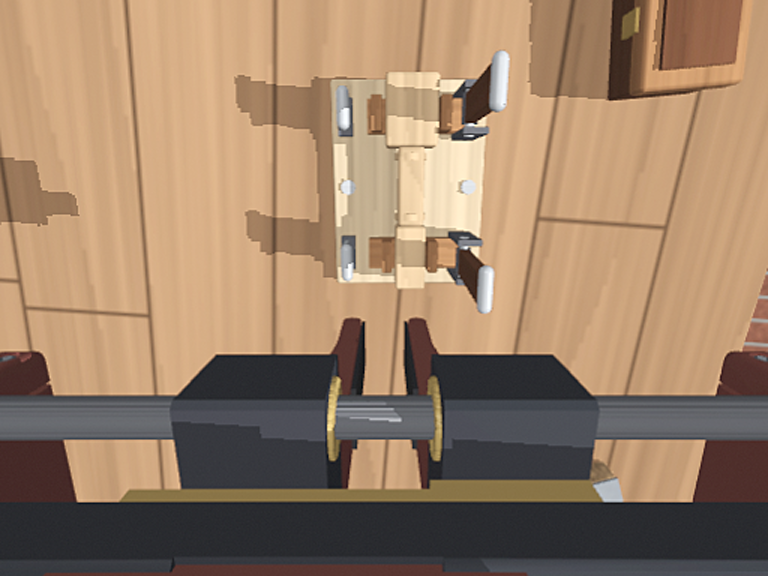

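The wrist picture shows the blank seated in both saddles: broad end at (413,110), slim end at (410,257), waist at (411,186). Its marks come out within about 1 mm of the saddle centres. Both straps still stand behind it, so milestone 1 holds. Next is the wide strap, pulled over from behind with the closed fingers.

>>> {"api": "move_arm", "payload": {
  "motion": [
    [105,131,0,0,0,0,0],
    [105,131,0,0,0,0,0],
    [105,131,0,0,0,0,0],
    [105,131,0,0,0,0,0],
    [105,131,0,0,0,0,0]
  ]
}}

```text
t: 15.35
ee_pos: [635.6, -160.2, 275.2]
orientation: [-3.137, -0.122, -0.002]
ft_force: [-0.0, 1.1, -0.6]
width: 0.5
```

>>> {"api": "move_arm", "payload": {
  "motion": [
    [0,0,-40,0,0,0,0],
    [0,0,-80,0,0,0,0],
    [0,0,-110,0,0,0,0],
    [0,0,-132,0,0,0,0],
    [0,0,-132,0,0,0,0]
  ]
}}

```text
t: 15.77
ee_pos: [628.3, -164.7, 138.0]
orientation: [-3.137, -0.115, 0.014]
ft_force: [-0.7, 0.2, -0.0]
width: 0.7
```

>>> {"api": "move_arm", "payload": {
  "motion": [
    [-8,-1,0,0,0,0,0],
    [-16,-1,0,0,0,0,0],
    [-24,-2,0,0,0,0,0],
    [-38,-3,0,0,0,0,0],
    [-51,-4,-3,0,0,0,0]
  ]
}}

```text
t: 16.18
ee_pos: [581.8, -170.3, 143.5]
orientation: [3.138, 0.114, 0.008]
ft_force: [1.6, -0.7, 1.8]
width: 0.5
```

>>> {"api": "move_arm", "payload": {
  "motion": [
    [-15,-1,-3,0,0,0,0],
    [-28,-2,-12,0,0,0,0],
    [-39,-3,-24,0,0,0,0],
    [-47,-4,-37,0,0,0,0],
    [-54,-4,-47,0,0,0,0]
  ]
}}

```text
t: 16.6
ee_pos: [527.1, -174.4, 95.4]
orientation: [3.138, 0.114, 0.006]
ft_force: [1.3, -0.1, 1.0]
width: 0.4
```

>>> {"api": "move_arm", "payload": {
  "motion": [
    [-2,0,-3,0,0,0,0],
    [-3,0,-6,0,0,0,0],
    [-3,0,-9,0,0,0,0],
    [-4,0,-12,0,0,0,0],
    [-4,0,-14,0,0,0,0]
  ]
}}

```text
t: 17.02
ee_pos: [524.1, -174.1, 81.7]
orientation: [3.139, 0.115, 0.003]
ft_force: [-7.3, 0.9, 25.3]
width: 0.1
```

>>> {"api": "move_arm", "payload": {
  "motion": [
    [0,0,0,0,0,0,0],
    [0,0,0,0,0,0,0]
  ]
}}

```text
t: 17.18
ee_pos: [524.0, -174.1, 81.5]
orientation: [3.138, 0.115, 0.003]
ft_force: [-3.3, -0.3, 13.9]
width: 0.3
```

Run:
```python
from h import *
p=get_image("wrist"); save(p,"w7",f=1.5)
o=get_obs();print(o["ee_pos"],o["ft_force"])
```

```text
[ 523.9762418  -174.11797111   81.45568266] [-4.34384357  0.0448134  14.11481161]
```

View pics/w7.png

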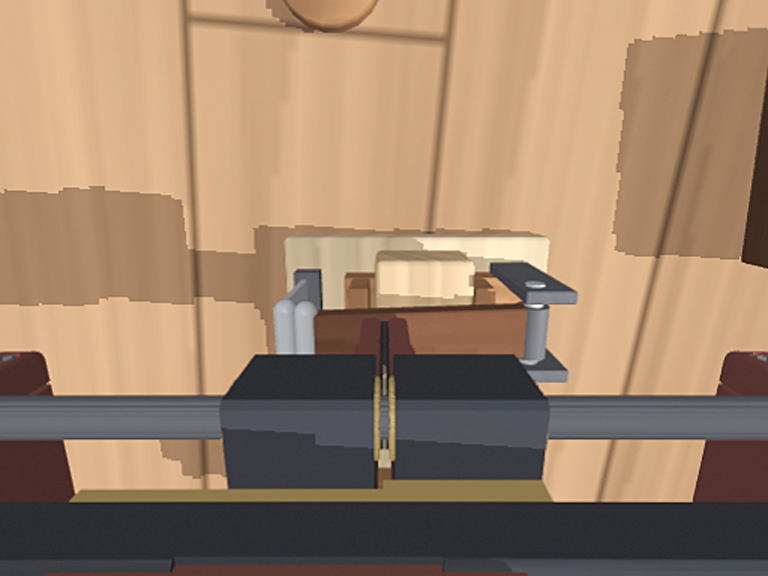

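The wide strap's catch bar (305,325) rests on the bead (285,325), and the fingers press about 66 mm from the hinge. I'll shift outward to the pad and press on.

>>> {"api": "move_arm", "payload": {
  "motion": [
    [0,0,4,0,0,0,0],
    [-10,-1,4,0,0,0,0],
    [-10,-1,2,0,0,0,0],
    [-10,-1,0,0,0,0,0],
    [-10,-1,-2,0,0,0,0]
  ]
}}

```text
t: 17.65
ee_pos: [511.6, -174.7, 78.2]
orientation: [-3.139, -0.115, 0.003]
ft_force: [-6.4, -1.7, 8.6]
width: 0.2
```

>>> {"api": "move_arm", "payload": {
  "motion": [
    [0,0,-1,0,0,0,0],
    [0,0,-2,0,0,0,0],
    [0,0,-3,0,0,0,0],
    [0,0,-4,0,0,0,0]
  ]
}}

```text
t: 17.98
ee_pos: [512.9, -174.7, 73.8]
orientation: [-3.139, -0.115, 0.0]
ft_force: [-5.6, 0.5, 17.7]
width: 0.4
```

>>> {"api": "move_arm", "payload": {
  "motion": [
    [0,0,-1,0,0,0,0],
    [0,0,20,0,0,0,0],
    [0,0,60,0,0,0,0],
    [0,0,100,0,0,0,0],
    [0,0,140,0,0,0,0]
  ]
}}

```text
t: 18.4
ee_pos: [512.5, -174.4, 214.7]
orientation: [-3.139, -0.115, 0.002]
ft_force: [1.3, 0.4, 0.2]
width: 0.2
```

>>> {"api": "move_arm", "payload": {
  "motion": [
    [129,-120,35,0,0,0,0],
    [129,-120,35,0,0,0,0],
    [129,-120,35,0,0,0,0],
    [129,-120,35,0,0,0,0],
    [129,-120,35,0,0,0,0]
  ]
}}

```text
t: 18.82
ee_pos: [645.8, -298.4, 249.8]
orientation: [3.137, 0.113, 0.007]
ft_force: [-1.2, 0.6, 0.1]
width: 0.3
```

>>> {"api": "move_arm", "payload": {
  "motion": [
    [0,0,-40,0,0,0,0],
    [0,0,-70,0,0,0,0],
    [0,0,-95,0,0,0,0],
    [0,0,-106,0,0,0,0],
    [0,0,-106,0,0,0,0]
  ]
}}

```text
t: 19.23
ee_pos: [640.1, -293.7, 139.0]
orientation: [-3.137, -0.115, 0.008]
ft_force: [-0.5, 0.8, 0.9]
width: 0.4
```

>>> {"api": "move_arm", "payload": {
  "motion": [
    [-14,-1,0,0,0,0,0],
    [-26,-2,0,0,0,0,0],
    [-38,-3,0,0,0,0,0],
    [-48,-4,0,0,0,0,0],
    [-57,-4,-2,0,0,0,0]
  ]
}}

```text
t: 19.65
ee_pos: [586.0, -299.6, 142.9]
orientation: [3.137, 0.115, 0.006]
ft_force: [1.8, -1.7, 0.3]
width: 0.6
```

>>> {"api": "move_arm", "payload": {
  "motion": [
    [-15,-1,-4,0,0,0,0],
    [-28,-2,-13,0,0,0,0],
    [-40,-3,-24,0,0,0,0],
    [-49,-3,-37,0,0,0,0],
    [-57,-4,-47,0,0,0,0]
  ]
}}

```text
t: 20.07
ee_pos: [528.0, -303.1, 94.3]
orientation: [3.138, 0.114, 0.003]
ft_force: [1.5, 0.2, 0.3]
width: 0.1
```

>>> {"api": "move_arm", "payload": {
  "motion": [
    [-3,0,-3,0,0,0,0],
    [-5,0,-6,0,0,0,0],
    [-5,0,-9,0,0,0,0],
    [-5,0,-12,0,0,0,0],
    [-5,0,-14,0,0,0,0]
  ]
}}

```text
t: 20.48
ee_pos: [522.6, -303.1, 81.7]
orientation: [3.139, 0.116, -0.002]
ft_force: [-10.6, 1.2, 20.3]
width: 0.7
```

>>> {"api": "move_arm", "payload": {
  "motion": [
    [0,0,-2,0,0,0,0],
    [0,0,-4,0,0,0,0],
    [0,0,-6,0,0,0,0],
    [0,0,-7,0,0,0,0]
  ]
}}

```text
t: 20.82
ee_pos: [523.6, -303.0, 73.7]
orientation: [3.139, 0.115, 0.001]
ft_force: [-6.1, 2.0, 18.5]
width: 0.6
```

>>> {"api": "move_arm", "payload": {
  "motion": [
    [0,0,-1,0,0,0,0],
    [0,0,20,0,0,0,0],
    [0,0,60,0,0,0,0],
    [0,0,100,0,0,0,0],
    [0,0,140,0,0,0,0]
  ]
}}

```text
t: 21.23
ee_pos: [523.1, -302.4, 214.2]
orientation: [-3.139, -0.115, 0.001]
ft_force: [0.0, -0.4, 0.2]
width: 0.2
```

>>> {"api": "move_arm", "payload": {
  "motion": [
    [-20,-20,30,0,0,0,0],
    [-20,-20,30,0,0,0,0],
    [-20,-20,30,0,0,0,0]
  ]
}}

```text
t: 21.48
ee_pos: [503.9, -323.9, 245.0]
orientation: [3.137, 0.113, 0.006]
ft_force: [0.1, -0.3, -1.0]
width: 0.6
```

Run:
```python
from h import *
p=get_image("wrist"); S=get_image("scene"); o=get_obs();print(o["ee_pos"],o["ft_force"])
a=cv2.resize(p["color"][:260],(790,401),interpolation=cv2.INTER_CUBIC);save(p,"w8",(60,0,460,290),2);save(S,"s8",(120,120,250,220),6)
for l in("strap_wide_pad","strap_narrow_pad","blank","blank_wide","blank_narrow"):
  z=74 if "pad" in l else 30
  for m in mark_of(p,l)[:1]:
    d=onz(p,m["location"][::-1],z)[:2]-(547,-236.7);s,k=np.sin(.073),np.cos(.073);print(l,round(m["p"],2),np.round([k*d[0]+s*d[1],-s*d[0]+k*d[1]],1))
```

```text
[ 502.75072379 -322.17114892  241.72893232] [-1.11068716  0.1600185  -0.75777276]
strap_wide_pad 0.74 [-31.6  65.4]
strap_narrow_pad 0.88 [-31.2 -63.8]
blank 0.91 [ 2.6 -0.6]
blank_wide 0.98 [ 1.  66.9]
blank_narrow 0.75 [ -0.2 -62.4]
```

View pics/w8.png

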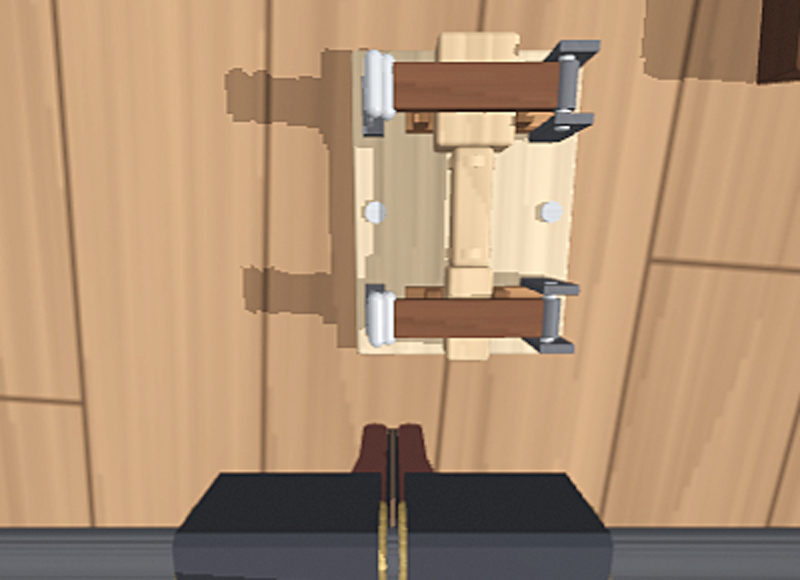

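View pics/s8.png

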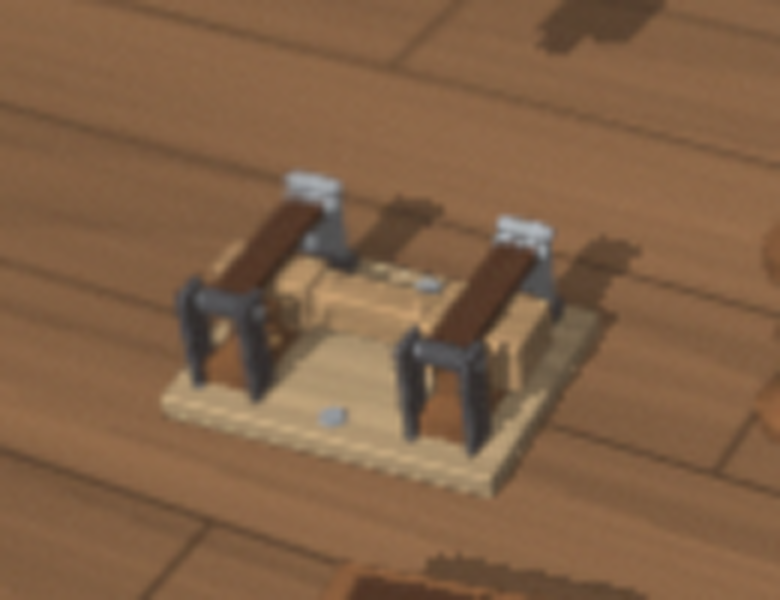

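The wrist crop shows both straps level over the blank: the wide one at (475,85), the narrow one at (470,317), each catch bar tucked under its bead. The scene crop agrees, and nothing touches. I'm handing in.

```bash
python3 -c "
from workcell import *
print(close_job())"
```

```text
the job is handed in; nothing more can be done
None
```

The blank is in the drilling cradle with both straps shut over it, and I handed the job in at about 21.5 s of the 72 s allowed. `close_job()` gives no verdict, so this rests on my own checks.

- **Blank chosen:** I took the blank-like piece farthest to the robot's right, the one with the spoon beside it.
- **Straps cleared:** the wide strap measured about 1.42 rad, only just clear, so I nudged it back before laying the blank.
- **Laying:** the blank went in broad end to the wide saddle without touching the walls. With the straps still up, the networks put its end marks within about 1 mm of the saddle middles.
- **Straps shut:** each one was pressed until the fingertips reached 73.8 mm (wide) and 73.7 mm (narrow). The pad sits at 74 mm when shut. My first press on the wide strap was too near the hinge and stalled at about 25 N, so I moved out to the pad and it then went down.
- **Last checks:** the final wrist and scene pictures show both straps level with their catch bars under the beads. The fingers were well clear and the tool read only about 1 N. The final marks were within 3 mm of the middles, against 14 mm allowed.

**Limits:**
- Single-picture cradle estimates differed by 2–4 mm in x. I settled this by centring the blank in a close wrist view.
- I did not measure the bystanders again at the end, but the fingers and the blank never came near enough to touch them.

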